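# Gauge the coaster stock in a lidded caddy

## Robot

A 6-joint arm with a two-finger parallel gripper is mounted at the origin on the work surface. World frame = base frame: x ahead of the robot, y to its left, z up, the work surface at z = 0. Lengths are in m, angles in rad, forces in N, time in s.
With the tool pointing down it reaches from about 0.35 to 0.725 m from the base axis. Payload 6 kg.
Tool frame: the origin (TCP) lies on the centre line of the jaws, within the pads' length; the fingertips stand 22 mm ahead of it and the grasp point (between the pads) lies 3 mm ahead of it; z points along the fingers, y is the direction in which the jaws open and shut (so a half turn about z gives the same grasp; the last joint's range is limited). The gripper opens to 85 mm and grips with 20 to 120 N. Pads are 22 mm wide; open, the fingers measure 114 mm over their backs; the gripper's body (76 mm by 85 mm) begins 54 mm behind the grasp point. The pads swing forward as they close: fully open they stand 13 mm farther back than shut.
Start: joints at [-0.846, 0.04, 0.085, 0, -1.615, -0.334], TCP at [0.229, -0.555, 0.253] pointing down, gripper open.
Joint ranges: [-2.56, 2.56], [-1.29, 2.01], [-1.08, 1.49], [-3.29, 1.98], [-2.81, -0.18], [-2.99, 2.99]. Speed limits (rad/s): [2.57, 2.57, 3.01, 3.14, 3.14, 3.14].

## Interface

Orientations are given as a unit quaternion [x, y, z, w].
In Python, from cell import bot gives the robot as it stands. The module is installed in compiled form; this text tells all that it offers.
- The arm moves only by the tool carry_out, never from a script. Its argument "series" is a list of rows, each an object with "hand": the opening, from -1 (shut) to 1 (fully open); "offset": the shift along the tool's x, y, z in cm, a list of three; "turn": the turn, a rotation vector about the tool's x, y, z in rad, a list of three. A call has exactly 5 rows; each row shifts and turns the pose as measured when the row begins, along the tool's axes as they then stand; what a row does not reach is not made up. A row lasts 1/10 s, in which the tool goes at most 50 mm and 8.59 degrees, less where a joint would pass 70% of its speed; a pose out of reach is approached as far as the arm can. A call with a gripper value outside its range is refused whole. The fingers move at their own pace and stop on an object; the grip force is fixed at half the most. Time passes only in rows, so rows that do not move let the fingers close, or fill a call up. It gives the time, the measured TCP pose, the force and the opening at its end, in the units of the state.
- bot.read_state(): the state, without advancing time (a new reading comes with each control period).
- bot.grab_frame(name): name is "side" or "top" or "wrist"; returns a dict with "image" (400x640x3 uint8, red, green, blue), "fx", "fy", "cx", "cy" (pixels), "k1" (the pictures are not rectified: a ray, as slopes to the right and down, at radius r is drawn at 1 + k1 r^2 times it, then the intrinsics apply), "cam_to_world" (4x4, takes a point from camera to world coordinates). Camera axes: x right, y up, looking along -z (the intrinsics and any distortion apply to the point x, -y, -z); pixel columns grow to the right and rows downward; lengths in m; the calibration is good to about 2 mm. A picture is of the moment at which its call begins. There is no depth.
- bot.hand_in(): hands the job in, once; it reports no verdict.
Trained networks look in a picture, given as the dict that the camera call returned (one of the last four; its "shot" number tells which), for a name from the list of things; names that differ only in an ending like _2 or _b are one class to them, and where a whole thing is asked for, a point or a joint stands for the part that bears it (a point fixed in the world has none). Each returns a list of dicts, best first, with "confidence" (0 to 1); they miss things now and then, are a little off and sometimes report something else, mostly with a low value. They report only what shows in the picture. A call takes as long as a camera call. They do not tell look-alikes from the thing itself.
- bot.look_for(picture, target): "point" ([x, y, z] in m, in the coordinates of the camera as it stood for that picture, good to about 4 mm: the middle of the surface that is visible of it).
The state is a dict: "time": time; "joint_pos": joint angles; "joint_vel": joint speeds; "joint_torque": joint torques, N m; "eef_pos": TCP position; "ee_rot": TCP orientation; "wrist_force": force on the tool from outside, world axes, zero at the start; "ft_torque": the same for the moment, N m; "gripper_width": finger opening in m.
Only numpy, scipy, OpenCV 4.12 (cv2) and the standard library are available. Lean on these libraries where they do the work, as an engineer would, in place of code of your own. Each camera call takes 0.05 s, during which the arm holds its last target. There are 200 camera calls.

## Task

Find out how far down the coasters in the black caddy have gone: take the depth gauge from its stand, lower it through the brass-ringed hole in the lid and press it gently down until its tip is firmly stopped by the coasters, so that the lid pushes the orange marker up the rod to the true depth. Then draw the gauge straight out and stand it fully home in its stand and let go, without anything but the lid touching the marker and without disturbing the other things on the counter.

Things in the scene. Friction and masses are not known exactly. Their poses are not given: they have to be found in the camera images.
- gauge: Depth gauge, upright in its stand: round steel rod 10 mm in diameter with a slightly tapered tip, dark marks, and a wooden grip block on top; 190 mm long, about 0.12 kg. Origin: centre of the tip (bottom end); z runs up the rod to the grip. The grip block is 18 mm thick along y, 26 mm along x and spans z = 140 to 190 mm: pinch it across y. Just below it, at z = 135 to 140 mm, is a round brass guard plate 36 mm across; fingertips stay above it.
- gauge_handle (a point): Middle of the gauge's grip block, 165 mm above the tip.
- marker (a joint): Position of the orange marker disc (34 mm across, 8 mm thick) that slides along the gauge's rod, in m, growing towards the grip. Its underside is 44 mm above the tip at 0, 124 mm at the end of its travel of 0.08. It starts at 0 to 0.008, is held by friction only: it takes 3 N to slide it and it stays where it was pushed; that friction is more than the gauge's weight, so the gauge does not sink by itself once the disc rests on the caddy's lid.
- marker_under (a point): Centre of the underside of the orange marker disc, on the rod's axis.
- caddy: Fixed square black box, 110 x 110 mm at its dark lid, 115 mm high, origin at the centre of its underside, z up. In the middle of the lid, inside a brass ring 30 mm across, is the gauge hole. Inside lies a stack of cork coasters that cannot be seen: its flat hard top lies anywhere from 55 to 85 mm below the top of the lid. More than 20 N on it or on the lid does damage.
- gauge_hole (a point): Centre of the mouth of the caddy's gauge hole, level with the top of the lid (115 mm above the table). Round, 13 mm bore, bevelled to 19 mm at the mouth, through the 14 mm thick lid.
- stand: Fixed dark wooden block, 72 x 72 x 48 mm high, the gauge's stand; origin at the centre of its underside, z up.
- stand_hole (a point): Centre of the mouth of the stand's hole, 48 mm above the table: round, 12 mm bore, bevelled to 18 mm at the mouth, 40 mm deep with a flat bottom 8 mm above the table, on which the gauge's tip stands.
- teacup: Bystander: blue cup, 58 across, 60 high (mm); leave it alone. Origin at its underside.
- saucebowl: Bystander: white bowl, 84 across, 36 high (mm); leave it alone. Origin at its underside.
- soybottle: Bystander: amber bottle with red cap, 52 across, 130 high (mm); leave it alone. Origin at its underside.
- plate: Bystander: small blue plate, 120 across, 18 high (mm); leave it alone. Origin at its underside.
- coaster: Bystander: loose cork coaster, 85 x 85 x 6 (mm); leave it alone. Origin at its underside.
- brush: Bystander: kitchen brush lying down (mm); leave it alone. Origin at its underside.
- spatula: Bystander: steel spatula lying down (mm); leave it alone. Origin at its underside.
There are look-alikes about, which are no part of the job. Leave any blue look-alike of the gauge alone. Of the things like the stand, leave any that is red; of the rest the larger one is meant.

How it is judged:
By the outcome, as a careful person would: the job done as asked, in the order asked, and still so for the second after the job is handed in, with the robot touching nothing.
It also fails if it takes over 58 s, if anything falls off the work surface, if the arm or the gripper's body presses on something with over 40 N, if the wrist force passes 120 N, or if a joint passes its speed limit or range.

## Working session

There is one attempt and no reset: what is moved stays moved. The work goes in short steps, Python scripts to look and compute and a tool call to move; the robot and the scene stay as the last step left them, time stands still between calls to the robot, and variables do not carry over. Pictures are saved under pics/ and viewed, about 8 in all and at most 12, crops included, and the job is handed in when it is done.

Besides the shell and the picture viewer there is one more tool, called after "Emit:" as a command line: name --argument value ..., lists and objects as JSON in quotes. carry_out: Moves the arm, as the interface text tells. Its arguments: {"type":"object","properties":{"series":{"type":"array"}},"required":["series"]}

```bash
mkdir -p pics; cat > h.py <<'E'
import numpy as np, cv2
from cell import bot
def px2ray(p,u,v):
    x,y=(u-p['cx'])/p['fx'],(v-p['cy'])/p['fy']
    a,b=x,y
    for _ in range(20):
        s=1+p['k1']*(a*a+b*b); a,b=x/s,y/s
    T=np.array(p['cam_to_world']); d=T[:3,:3]@np.array([a,-b,-1]); return T[:3,3],d
def atz(p,u,v,z):
    o,d=px2ray(p,u,v); return o+d*(z-o[2])/d[2]
def proj(p,X):
    T=np.array(p['cam_to_world']); c=T[:3,:3].T@(np.array(X)-T[:3,3]); a,b=c[0]/-c[2],-c[1]/-c[2]
    s=1+p['k1']*(a*a+b*b); return np.array([p['cx']+p['fx']*a*s,p['cy']+p['fy']*b*s])
def w(p,pt):
    T=np.array(p['cam_to_world']); return T[:3,:3]@np.array(pt)+T[:3,3]
def save(p,n,crop=None,k=1):
    im=p['image'][:,:,::-1]
    if crop: a,b,c,d=crop; im=im[b:d,a:c]
    cv2.imwrite('pics/'+n,cv2.resize(im,None,fx=k,fy=k,interpolation=cv2.INTER_CUBIC))
E
python3 - <<'E'
from h import *
np.set_printoptions(precision=4,suppress=True)
for n in ['top','side']:
    p=bot.grab_frame(n); save(p,n+'1.png')
    print(n,np.array(p['cam_to_world']),p['fx'],p['k1'])
    for t in ['gauge','gauge_handle','marker_under','caddy','gauge_hole','stand','stand_hole']:
        for r in bot.look_for(p,t):
            x=w(p,r['point']); print(t,round(r['confidence'],2),x,proj(p,x).round())
print(bot.read_state())
E
```

```text
top [[-0.0186  0.9993 -0.0332  0.471 ]
 [-0.9998 -0.0183  0.0098  0.0124]
 [ 0.0092  0.0334  0.9994  1.6412]
 [ 0.      0.      0.      1.    ]] 510.1278700542364 -0.012246717878111575
gauge 0.68 [ 0.4895 -0.213   0.1548] [389. 211.]
gauge 0.68 [0.5073 0.2177 0.1159] [242. 207.]
gauge 0.52 [ 0.4499 -0.3016  0.1419] [418. 223.]
gauge_handle 0.66 [ 0.4507 -0.3045  0.1444] [419. 223.]
gauge_handle 0.44 [ 0.4845 -0.2043  0.152 ] [385. 212.]
marker_under 0.37 [ 0.453  -0.3016  0.0528] [412. 222.]
caddy 0.98 [0.5054 0.2186 0.1164] [242. 208.]
gauge_hole 0.92 [0.505  0.2199 0.1151] [242. 208.]
stand 0.96 [ 0.3268 -0.1215  0.0466] [355. 264.]
stand 0.8 [ 0.6005 -0.2131  0.0263] [382. 176.]
stand 0.77 [ 0.4821 -0.2024  0.0494] [380. 214.]
stand_hole 0.82 [ 0.4851 -0.2031  0.0513] [380. 213.]
stand_hole 0.61 [ 0.5956 -0.213   0.0352] [382. 178.]
stand_hole 0.61 [ 0.3353 -0.1178  0.055 ] [354. 261.]
stand_hole 0.3 [0.7253 0.2368 0.0108] [240. 140.]
side [[-0.8448  0.3119 -0.4347  0.1125]
 [-0.535  -0.5006  0.6805  0.7028]
 [-0.0054  0.8075  0.5898  0.7207]
 [ 0.      0.      0.      1.    ]] 42
[... 709 characters left out ...]

stand_hole 0.75 [ 0.3216 -0.0995  0.0494] [417. 226.]
stand_hole 0.64 [0.4943 0.4091 0.0198] [228. 354.]
stand_hole 0.6 [ 0.471  -0.1876  0.0389] [377. 193.]
stand_hole 0.53 [0.4835 0.2532 0.1134] [278. 271.]
{'time': 0.8, 'joint_pos': array([-0.8463,  0.0402,  0.0848, -0.    , -1.6155, -0.3337]), 'joint_vel': array([-0.0017,  0.0004,  0.0004,  0.0016, -0.0004,  0.0007]), 'joint_torque': array([  0.0004, -36.7886,  34.7434,   6.9328,  -0.0008,  -0.    ]), 'eef_pos': array([ 0.2286, -0.5547,  0.2533]), 'ee_rot': array([-0.1942,  0.981 ,  0.    , -0.    ]), 'wrist_force': array([ 0.5542, -0.5985,  0.0122]), 'ft_torque': array([-0.0132, -0.0529, -0.0021]), 'gripper_width': 0.08572574227774805}
```

View pics/top1.png

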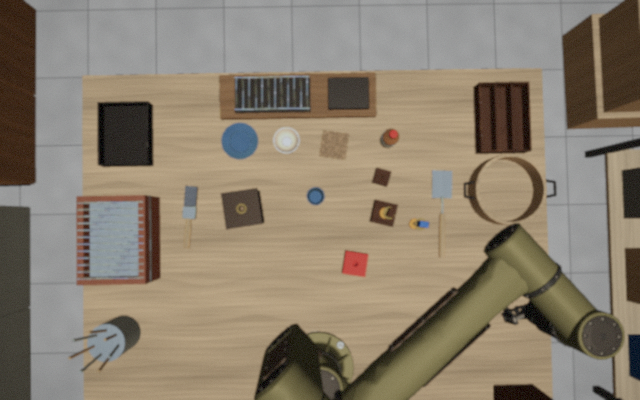

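View pics/side1.png

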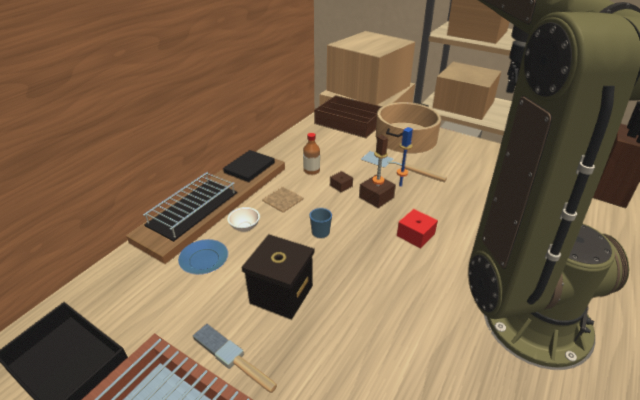

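```bash
python3 - <<'E'
from h import *
np.set_printoptions(precision=4,suppress=True)
p=bot.grab_frame('top'); q=bot.grab_frame('side')
print('hole',atz(p,241.5,208.5,.115),atz(q,278.5,257,.115))
print('smallst',atz(p,382,177,.03),'stand ctr',atz(p,383,213,.048), 'base of gauge side',atz(q,377,186,.048))
a=cv2.resize(p['image'][160:280,330:450],None,fx=5,fy=5,interpolation=2)
b=cv2.resize(q['image'][120:220,320:460],None,fx=200/140*1.4*2,fy=4,interpolation=2)
b=cv2.resize(q['image'][125:225,330:430],(400,400),interpolation=2)
a=cv2.resize(a,(400,400))
cv2.imwrite('pics/crop1.png',np.hstack([a,b])[:,:,::-1])
E
```

```text
hole [0.5043 0.2208 0.115 ] [0.5052 0.2227 0.115 ]
smallst [ 0.5978 -0.2137  0.03  ] stand ctr [ 0.4835 -0.2117  0.048 ] base of gauge side [ 0.4808 -0.2037  0.048 ]
```

View pics/crop1.png

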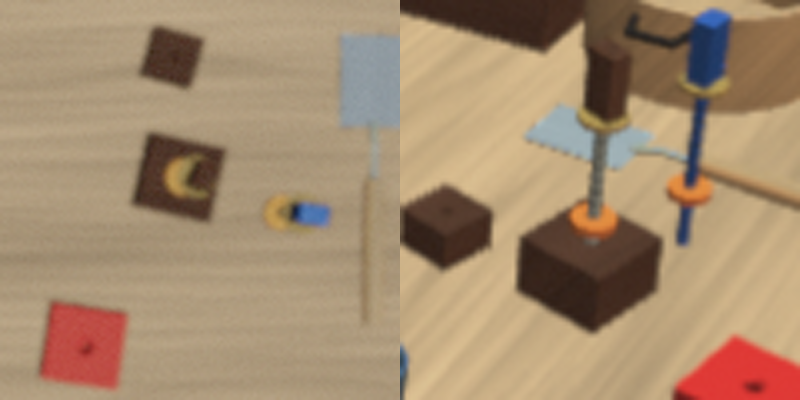

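```bash
cat >> h.py <<'E'
from scipy.spatial.transform import Rotation as Ro
np.set_printoptions(precision=4,suppress=True)
def plan(goal,yaw=None):
    """offset (cm, tool axes) and turn to reach goal TCP, tool down, tool y at yaw (mod pi)"""
    s=bot.read_state(); R=Ro.from_quat(s['ee_rot']); d=np.array(goal)-s['eef_pos']
    cy=R.as_matrix()[:,1]; cur=np.arctan2(cy[1],cy[0])
    if yaw is None: yaw=cur
    dy=(yaw-cur+np.pi/2)%np.pi-np.pi/2; yt=cur+dy
    y=np.array([np.cos(yt),np.sin(yt),0]); z=np.array([0,0,-1.]); T=Ro.from_matrix(np.c_[np.cross(y,z),y,z])
    print('t',s['time'],'tcp',s['eef_pos'],'yawY',round(cur,4),'d',d,'OFF cm',R.inv().apply(d)*100,'TURN',(R.inv()*T).as_rotvec(),'q6',s['joint_pos'][5],'F',s['wrist_force'],'w',s['gripper_width'])
E
python3 -c "
from h import *
plan([.40,-.24,.36])"
```

```text
t 0.9 tcp [ 0.2286 -0.5547  0.2533] yawY 1.9616 d [0.1714 0.3147 0.1067] OFF cm [-27.8383  22.5708 -10.6712] TURN [ 0.0001 -0.      0.    ] q6 -0.3337192934034954 F [ 0.0644 -0.1662  0.1851] w 0.08529888736996462
```

Emit:
carry_out --series '[{"hand":1,"offset":[-2.5,1.5,-3],"turn":[0,0,0]},{"hand":1,"offset":[-2.8,2.3,-2],"turn":[0,0,0]},{"hand":1,"offset":[-2.8,2.3,-2],"turn":[0,0,0]},{"hand":1,"offset":[-2.8,2.3,-1],"turn":[0,0,0]},{"hand":1,"offset":[-2.8,2.3,-1],"turn":[0,0,0]}]'

```text
time: 1.4
eef_pos: [0.3148, -0.4012, 0.3425]
ee_rot: [-0.19, 0.982, 0.003, -0.002]
wrist_force: [1.7, -0.1, -0.7]
gripper_width: 0.0856
```

Emit:
carry_out --series '[{"hand":1,"offset":[-2.8,2.3,-1],"turn":[0,0,0]},{"hand":1,"offset":[-2.8,2.3,-1],"turn":[0,0,0]},{"hand":1,"offset":[-2.8,2.3,0],"turn":[0,0,0]},{"hand":1,"offset":[-2.8,2.3,0],"turn":[0,0,0]},{"hand":1,"offset":[-2.8,2.3,0],"turn":[0,0,0]}]'

```text
time: 1.9
eef_pos: [0.4039, -0.2357, 0.3676]
ee_rot: [-0.19, 0.982, 0.002, 0.001]
wrist_force: [1.2, -1.0, -0.2]
gripper_width: 0.0851
```

```bash
python3 - <<'E'
from h import *
plan([.482,-.205,.36])
p=bot.grab_frame('wrist'); save(p,'w1.png')
print(np.array(p['cam_to_world']),p['fx'])
for t in ['gauge','gauge_handle','marker_under','stand','stand_hole']:
    for r in bot.look_for(p,t):
        x=w(p,r['point']); print(t,round(r['confidence'],2),x,proj(p,x).round())
E
```

```text
t 1.9 tcp [ 0.4039 -0.2357  0.3676] yawY 1.9532 d [ 0.0781  0.0307 -0.0076] OFF cm [-8.3907 -0.0694  0.7802] TURN [ 0.0026  0.003  -0.    ] q6 -1.0920458264432116 F [ 1.2266 -0.9987 -0.2011] w 0.08514661153359707
[[-0.3741 -0.8886 -0.2652  0.3375]
 [ 0.9274 -0.358  -0.1086 -0.2637]
 [ 0.0016 -0.2866  0.958   0.487 ]
 [ 0.      0.      0.      1.    ]] 316.60217307340804
gauge 0.97 [ 0.4432 -0.3054  0.1557] [242. 188.]
gauge 0.72 [ 0.4803 -0.2171  0.1633] [305. 249.]
gauge 0.25 [0.4525 0.3992 0.0145] [629. 316.]
gauge_handle 0.8 [ 0.4418 -0.3082  0.1513] [241. 185.]
gauge_handle 0.62 [ 0.4816 -0.2198  0.1601] [303. 248.]
gauge_handle 0.44 [ 0.7024 -0.2449  0.068 ] [240. 336.]
gauge_handle 0.33 [0.6988 0.2595 0.0068] [492. 391.]
marker_under 0.91 [ 0.4456 -0.305   0.0515] [258. 172.]
marker_under 0.86 [ 0.4797 -0.2243  0.0657] [303. 217.]
stand 0.98 [ 0.3243 -0.1317  0.0478] [407. 137.]
stand 0.89 [ 0.4706 -0.2249  0.0444] [305. 207.]
stand 0.65 [ 0.5993 -0.2175  0.0368] [280. 278.]
stand_hole 0.87 [ 0.3265 -0.129   0.0508] [409. 140.]
stand_hole 0.85 [ 0.47   -0.2242  0.0452] [306. 207.]
stand_hole 0.58 [ 0.5993 -0.2233  0.0315] [277. 275.]
```

View pics/w1.png

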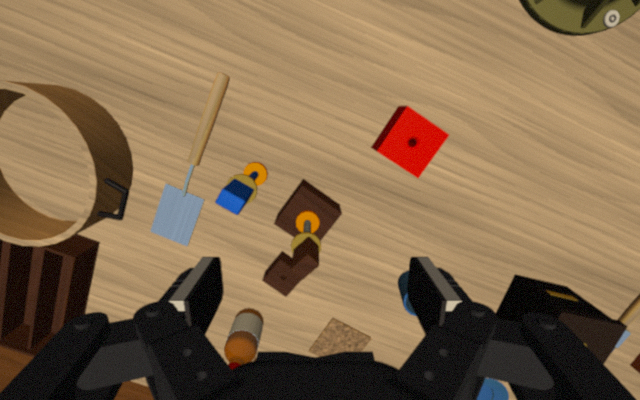

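```bash
python3 - <<'E'
from h import *
p=bot.grab_frame('wrist'); save(p,'w1c.png',(255,170,355,270),6)
for n,(u,v) in dict(a=(304,181),b=(341,211),d=(276,219)).items(): print(n,atz(p,u,v,.048))
E
```

```text
a [ 0.433  -0.2424  0.048 ]
b [ 0.4545 -0.1761  0.048 ]
d [ 0.5015 -0.2598  0.048 ]
```

View pics/w1c.png

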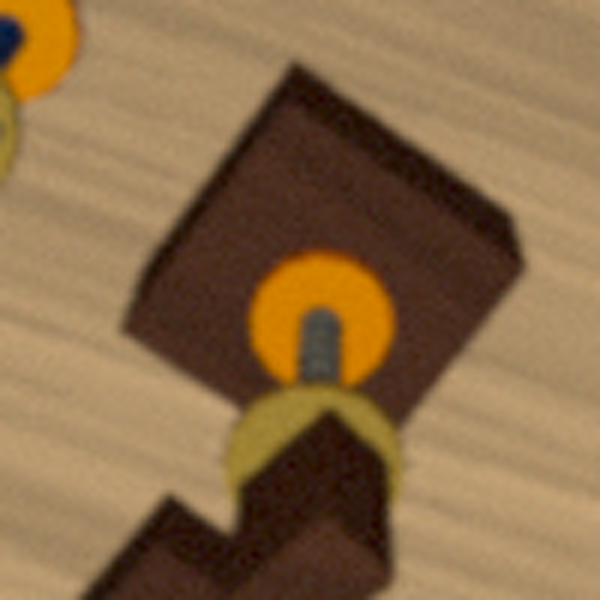

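```bash
python3 - <<'E'
from h import *
p=bot.grab_frame('wrist')
f=lambda u,v,z: atz(p,255+u/6,170+v/6,z)
A,B,D=f(295,103,.048),f(525,265,.048),f(125,328,.048)
for P,Q in((A,B),(A,D)): print('stand edge',np.linalg.norm(Q-P),np.degrees(np.arctan2(*(Q-P)[1::-1])))
print('ctr stand',(B+D)/2)
A,B,D=f(330,410,.148),f(385,455,.148),f(240,480,.148)
for P,Q in((A,B),(A,D)): print('grip edge',np.linalg.norm(Q-P),np.degrees(np.arctan2(*(Q-P)[1::-1])))
print('ctr grip',(B+D)/2)
A,B,D=f(325,518,.198),f(392,580,.198),f(236,588,.198)
for P,Q in((A,B),(A,D)): print('gripT edge',np.linalg.norm(Q-P),np.degrees(np.arctan2(*(Q-P)[1::-1])))
print('ctr gripT',(B+D)/2)
m=f(321,322,.057); print('marker topguess',m)
print('guard ctr',f(313,472,.148))
E
```

```text
stand edge 0.06884156178746342 75.79122270026045
stand edge 0.0708934655839828 -14.790784977799905
ctr stand [ 0.4839 -0.2148  0.048 ]
grip edge 0.014202397913000452 70.30193329716202
grip edge 0.02292378856481554 -28.195364679522346
ctr grip [ 0.4839 -0.2156  0.148 ]
gripT edge 0.01610485828609526 66.20604226190343
gripT edge 0.019939859746420572 -27.373866486364612
ctr gripT [ 0.4821 -0.2149  0.198 ]
marker topguess [ 0.4871 -0.2142  0.057 ]
guard ctr [ 0.4848 -0.2151  0.148 ]
```

```bash
python3 -c "
from h import *
plan([.483,-.214,.30],1.16)"
```

```text
t 2.3 tcp [ 0.4031 -0.2379  0.367 ] yawY 1.9518 d [ 0.0799  0.0239 -0.067 ] OFF cm [-8.2955 -0.7757  6.7139] TURN [0.0037 0.0005 0.7917] q6 -1.0882227107202045 F [0.3077 0.7916 0.0291] w 0.08526009734781495
```

Emit:
carry_out --series '[{"hand":1,"offset":[-4.1,-0.4,0],"turn":[0,0,0]},{"hand":1,"offset":[-4.1,-0.4,0],"turn":[0,0,0]},{"hand":1,"offset":[0,0,1],"turn":[0,0,0.13]},{"hand":1,"offset":[0,0,1],"turn":[0,0,0.13]},{"hand":1,"offset":[0,0,1],"turn":[0,0,0.13]}]'

```text
time: 2.8
eef_pos: [0.4838, -0.2192, 0.3374]
ee_rot: [0.016, 1.0, 0.001, 0.001]
wrist_force: [-0.3, 0.2, -0.4]
gripper_width: 0.0855
```

Emit:
carry_out --series '[{"hand":1,"offset":[0,0,1],"turn":[0,0,0.13]},{"hand":1,"offset":[0,0,1],"turn":[0,0,0.13]},{"hand":1,"offset":[0,0,1],"turn":[0,0,0.13]},{"hand":1,"offset":[0,0,0.5],"turn":[0,0,0]},{"hand":1,"offset":[0,0,0],"turn":[0,0,0]}]'

```text
time: 3.3
eef_pos: [0.482, -0.2237, 0.2985]
ee_rot: [0.22, 0.975, 0.001, -0.001]
wrist_force: [0.6, 0.7, 0.4]
gripper_width: 0.0855
```

```bash
python3 - <<'E'
from h import *
plan([.483,-.214,.30],1.16)
p=bot.grab_frame('wrist'); save(p,'w2.png')
print(np.array(p['cam_to_world']))
for t in ['gauge_handle','stand']:
    for r in bot.look_for(p,t):
        x=w(p,r['point']); print(t,round(r['confidence'],2),x,proj(p,x).round())
E
```

```text
t 3.3 tcp [ 0.482  -0.2237  0.2985] yawY 1.1263 d [0.001  0.0097 0.0015] OFF cm [ 0.3223  0.9169 -0.1454] TURN [ 0.0016 -0.0028 -0.0337] q6 -1.9583533428416346 F [0.648  0.6963 0.4183] w 0.08546749849960805
[[ 0.4291 -0.8666 -0.2549  0.4179]
 [ 0.9033  0.4117  0.1207 -0.1934]
 [ 0.0003 -0.282   0.9594  0.4184]
 [ 0.      0.      0.      1.    ]]
gauge_handle 0.96 [ 0.4789 -0.2158  0.1693] [322. 193.]
gauge_handle 0.6 [ 0.445  -0.3037  0.1557] [213. 197.]
stand 0.87 [ 0.3483 -0.1342  0.0459] [337.  24.]
stand 0.81 [ 0.4708 -0.2095  0.0441] [322. 158.]
stand 0.69 [ 0.5925 -0.2161  0.0366] [356. 244.]
stand 0.47 [0.4977 0.1684 0.019 ] [621.  40.]
```

View pics/w2.png

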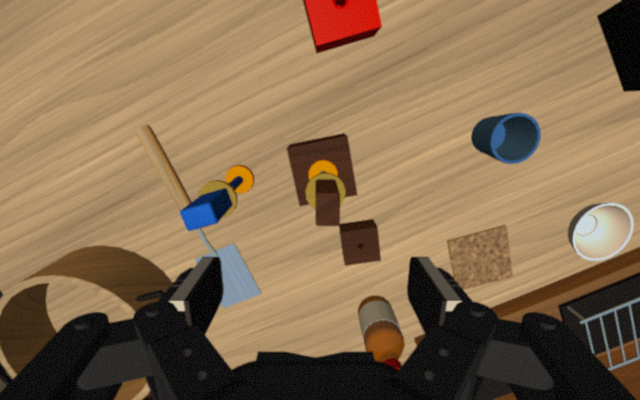

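```bash
python3 - <<'E'
from h import *
p=bot.grab_frame('wrist'); im=p['image']
for v in (200,212,220): print(v,im[v,308:348].sum(1).tolist())
print(im[185:235,328].sum(1).tolist())
s=bot.read_state(); R=Ro.from_quat(s['ee_rot'])
for n,u,v,z in(('topfar',328,225,.198),('guard',325.5,190,.148),('marker',323,172,.06)):
    x=atz(p,u,v,z); print(n,x,'tool cm',R.inv().apply(x-s['eef_pos'])*100)
g=np.r_[s['eef_pos'][:2],.19]; print(proj(p,g), proj(p,g+[0,0,-.05]))
save(p,'w2c.png',(280,120,380,240),5)
E
```

```text
200 [340, 356, 361, 346, 347, 352, 280, 216, 150, 151, 155, 155, 163, 167, 167, 166, 159, 158, 164, 152, 154, 156, 144, 146, 146, 149, 157, 136, 154, 122, 169, 294, 340, 370, 420, 453, 460, 464, 450, 447]
212 [424, 448, 459, 465, 473, 456, 397, 262, 166, 132, 137, 133, 138, 154, 146, 125, 146, 154, 147, 147, 154, 165, 150, 145, 162, 161, 158, 156, 140, 157, 235, 378, 442, 448, 449, 438, 447, 444, 439, 429]
220 [448, 452, 445, 446, 453, 435, 381, 257, 161, 147, 171, 149, 159, 156, 158, 169, 157, 149, 157, 147, 155, 155, 142, 161, 150, 141, 151, 147, 148, 155, 216, 370, 440, 451, 457, 457, 453, 469, 453, 445]
[83, 80, 108, 93, 98, 88, 119, 153, 154, 180, 170, 167, 161, 165, 148, 154, 147, 137, 147, 149, 150, 142, 154, 147, 150, 145, 141, 154, 156, 163, 153, 156, 161, 147, 149, 155, 143, 142, 166, 291, 418, 461, 461, 459, 471, 457, 471, 462, 446, 444]
topfar [ 0.4968 -0.2195  0.198 ] tool cm [-1.1358  0.9379 10.1966]
guard [ 0.4838 -0.2137  0.148 ] tool cm [ 0.2934  0.891  15.1973]
marker [ 0.4844 -0.2139  0.06  ] tool cm [ 0.2155  0.8769 23.9972]
[315.1402 207.3231] [315.0499 191.0684]
```

View pics/w2c.png

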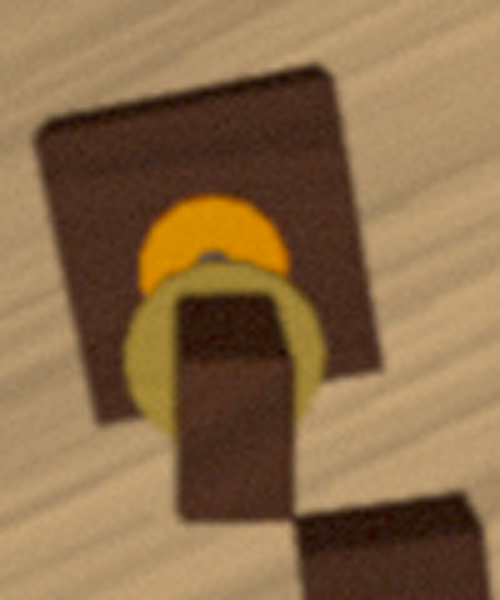

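Emit:
carry_out --series '[{"hand":1,"offset":[0.25,0.9,0],"turn":[0,0,0]},{"hand":1,"offset":[0,0,2],"turn":[0,0,0]},{"hand":1,"offset":[0,0,2],"turn":[0,0,0]},{"hand":1,"offset":[0,0,2],"turn":[0,0,0]},{"hand":1,"offset":[0,0,0],"turn":[0,0,0]}]'

```text
time: 4.0
eef_pos: [0.4858, -0.2115, 0.2412]
ee_rot: [0.218, 0.976, 0.002, 0.003]
wrist_force: [-1.4, -0.0, 0.2]
gripper_width: 0.0854
```

```bash
python3 - <<'E'
from h import *
plan([.484,-.2135,.179])
p=bot.grab_frame('wrist'); save(p,'w3.png')
E
```

```text
t 4.0 tcp [ 0.4858 -0.2115  0.2412] yawY 1.1303 d [-0.0018 -0.002  -0.0622] OFF cm [ 0.1054 -0.2819  6.2209] TURN [ 0.0042  0.0047 -0.    ] q6 -1.979391909172302 F [-1.3752 -0.0294  0.1601] w 0.08539929747155167
```

View pics/w3.png

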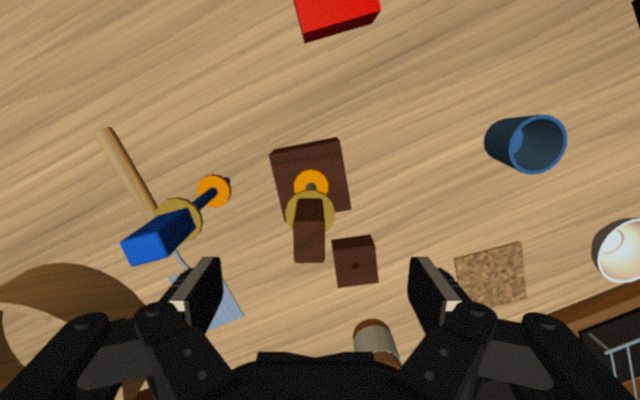

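Emit:
carry_out --series '[{"hand":1,"offset":[0.1,-0.3,1],"turn":[0,0,0]},{"hand":1,"offset":[0,0,1.5],"turn":[0,0,0]},{"hand":1,"offset":[0,0,1.5],"turn":[0,0,0]},{"hand":1,"offset":[0,0,1.5],"turn":[0,0,0]},{"hand":1,"offset":[0,0,0.5],"turn":[0,0,0]}]'

```text
time: 4.55
eef_pos: [0.4859, -0.2143, 0.1826]
ee_rot: [0.218, 0.976, 0.001, 0.007]
wrist_force: [-0.5, 0.1, -0.3]
gripper_width: 0.0851
```

```bash
python3 - <<'E'
from h import *
plan([.484,-.2135,.179],None)
p=bot.grab_frame('wrist'); im=p['image']
for v in (265,290,310): print(v,im[v,270:360].sum(1)[::2].tolist())
print(im[200:345,313].sum(1)[::3].tolist())
save(p,'w4.png')
E
```

```text
t 4.55 tcp [ 0.4859 -0.2143  0.1826] yawY 1.1311 d [-0.0019  0.0008 -0.0036] OFF cm [ 0.2118 -0.0117  0.3526] TURN [ 0.0055  0.0131 -0.    ] q6 -1.9742338618075335 F [-0.4923  0.139  -0.2851] w 0.08509640447792341
265 [477, 471, 468, 471, 464, 450, 445, 449, 445, 410, 310, 107, 105, 74, 101, 89, 96, 103, 93, 70, 74, 72, 108, 83, 88, 100, 99, 83, 93, 99, 89, 61, 112, 324, 296, 127, 87, 95, 81, 95, 63, 85, 94, 75, 88]
290 [493, 489, 491, 487, 479, 474, 454, 455, 453, 454, 273, 152, 176, 173, 173, 173, 172, 155, 183, 166, 171, 155, 164, 150, 165, 129, 153, 149, 160, 139, 149, 157, 146, 265, 457, 311, 149, 152, 140, 138, 149, 157, 144, 135, 149]
310 [455, 453, 451, 462, 471, 476, 480, 465, 466, 473, 372, 160, 153, 147, 149, 167, 163, 164, 169, 157, 161, 155, 168, 152, 168, 154, 174, 166, 178, 176, 175, 173, 138, 343, 488, 470, 437, 190, 169, 162, 173, 173, 158, 164, 159]
[206, 237, 234, 168, 247, 220, 377, 354, 358, 120, 92, 83, 93, 95, 94, 91, 104, 104, 92, 74, 83, 76, 69, 95, 141, 163, 164, 159, 185, 163, 167, 140, 161, 145, 155, 148, 170, 159, 165, 184, 168, 168, 168, 444, 496, 489, 484, 482, 457]
```

Emit:
carry_out --series '[{"hand":1,"offset":[0.15,-0.05,0.3],"turn":[0.005,0.013,0]},{"hand":1,"offset":[0,0,0],"turn":[0,0,0]},{"hand":-1,"offset":[0,0,0],"turn":[0,0,0]},{"hand":-1,"offset":[0,0,0],"turn":[0,0,0]},{"hand":-1,"offset":[0,0,0],"turn":[0,0,0]}]'

```text
time: 5.1
eef_pos: [0.4848, -0.2145, 0.1804]
ee_rot: [0.218, 0.976, -0.0, 0.0]
wrist_force: [-0.1, 0.0, -0.3]
gripper_width: 0.0442
```

Emit:
carry_out --series '[{"hand":-1,"offset":[0,0,0],"turn":[0,0,0]},{"hand":-1,"offset":[0,0,0],"turn":[0,0,0]},{"hand":-1,"offset":[0,0,0],"turn":[0,0,0]},{"hand":-1,"offset":[0,0,0],"turn":[0,0,0]},{"hand":-1,"offset":[0,0,0],"turn":[0,0,0]}]'

```text
time: 5.6
eef_pos: [0.485, -0.2146, 0.1811]
ee_rot: [0.218, 0.976, -0.0, 0.001]
wrist_force: [-0.2, 0.1, 0.5]
gripper_width: 0.0173
```

```bash
python3 - <<'E'
from h import *
plan([.484,-.2135,.179],None); print(bot.read_state()['ft_torque'])
E
```

```text
t 5.6 tcp [ 0.485  -0.2146  0.1811] yawY 1.131 d [-0.001   0.0011 -0.0021] OFF cm [0.1342 0.0561 0.2061] TURN [-0.0002  0.0015  0.    ] q6 -1.974114600566889 F [-0.2133  0.0916  0.4571] w 0.0173368763828657
[-0.0107 -0.0113 -0.0063]
```

Emit:
carry_out --series '[{"hand":-1,"offset":[0,0,-1],"turn":[0,0,0]},{"hand":-1,"offset":[0,0,-1],"turn":[0,0,0]},{"hand":-1,"offset":[0,0,-1],"turn":[0,0,0]},{"hand":-1,"offset":[0,0,-1],"turn":[0,0,0]},{"hand":-1,"offset":[0,0,-1],"turn":[0,0,0]}]'

```text
time: 6.1
eef_pos: [0.4845, -0.2143, 0.2338]
ee_rot: [0.218, 0.976, -0.0, -0.0]
wrist_force: [0.5, 0.0, -2.3]
gripper_width: 0.0177
```

Emit:
carry_out --series '[{"hand":-1,"offset":[0,0,-2],"turn":[0,0,0]},{"hand":-1,"offset":[0,0,-3],"turn":[0,0,0]},{"hand":-1,"offset":[0,0,-3],"turn":[0,0,0]},{"hand":-1,"offset":[0,0,-3],"turn":[0,0,0]},{"hand":-1,"offset":[0,0,-1],"turn":[0,0,0]}]'

```text
time: 6.6
eef_pos: [0.4836, -0.2144, 0.3615]
ee_rot: [0.218, 0.976, -0.0, -0.0]
wrist_force: [0.4, 0.1, -0.4]
gripper_width: 0.0173
```

```bash
python3 - <<'E'
from h import *
plan([.5045,.2215,.34],None)
E
```

```text
t 6.6 tcp [ 0.4836 -0.2144  0.3615] yawY 1.1309 d [ 0.0209  0.4359 -0.0215] OFF cm [16.6688 40.3316  2.1391] TURN [-0.0003 -0.0003 -0.    ] q6 -1.9740526469776836 F [ 0.3638  0.1408 -0.3599] w 0.017282325484630802
```

Emit:
carry_out --series '[{"hand":-1,"offset":[1,2.5,0],"turn":[0,0,0]},{"hand":-1,"offset":[1.6,4,0],"turn":[0,0,0]},{"hand":-1,"offset":[1.6,4,0],"turn":[0,0,0]},{"hand":-1,"offset":[1.6,4,0],"turn":[0,0,0]},{"hand":-1,"offset":[1.6,4,0],"turn":[0,0,0]}]'

```text
time: 7.1
eef_pos: [0.4956, -0.0132, 0.3614]
ee_rot: [0.223, 0.975, 0.0, -0.0]
wrist_force: [0.8, -0.2, -1.3]
gripper_width: 0.0172
```

Emit:
carry_out --series '[{"hand":-1,"offset":[1.6,4,0],"turn":[0,0,0]},{"hand":-1,"offset":[1.6,4,0],"turn":[0,0,0]},{"hand":-1,"offset":[1.6,4,0],"turn":[0,0,0]},{"hand":-1,"offset":[1.2,3,0],"turn":[0,0,0]},{"hand":-1,"offset":[0,0,0],"turn":[0,0,0]}]'

```text
time: 7.6
eef_pos: [0.5044, 0.1598, 0.3572]
ee_rot: [0.22, 0.976, -0.001, -0.003]
wrist_force: [-1.5, -0.5, -2.8]
gripper_width: 0.0172
```

```bash
python3 - <<'E'
from h import *
plan([.5045,.2215,.34],None)
E
```

```text
t 7.6 tcp [0.5044 0.1598 0.3572] yawY 1.1277 d [ 0.0001  0.0617 -0.0172] OFF cm [2.63   5.5846 1.7152] TURN [-0.0028 -0.0059 -0.    ] q6 -2.6994571957811986 F [-1.5361 -0.4573 -2.8163] w 0.01724672597576342
```

Emit:
carry_out --series '[{"hand":-1,"offset":[1.3,2.8,0],"turn":[0,0,0]},{"hand":-1,"offset":[1.3,2.8,0],"turn":[-0.002,-0.006,0]},{"hand":-1,"offset":[0,0,1],"turn":[0,0,0]},{"hand":-1,"offset":[0,0,1.5],"turn":[0,0,0]},{"hand":-1,"offset":[0,0,1],"turn":[0,0,0]}]'

```text
time: 8.1
eef_pos: [0.5044, 0.2239, 0.3192]
ee_rot: [0.219, 0.976, -0.001, -0.001]
wrist_force: [-0.4, 0.3, -2.2]
gripper_width: 0.0172
```

```bash
python3 - <<'E'
from h import *
plan([.5045,.2215,.32],None)
s=bot.read_state(); R=Ro.from_quat(s['ee_rot']); tip=s['eef_pos']+R.apply([0,0,.1731])
ims=[]
for n in ['wrist','side','top']:
    p=bot.grab_frame(n)
    print(n,'tip',tip,proj(p,tip).round(1),'hole',proj(p,[.5045,.2215,.115]).round(1),[ (round(r['confidence'],2),w(p,r['point'])) for r in bot.look_for(p,'gauge_hole')])
    c=proj(p,[.5045,.2215,.13]); h=50 if n!='wrist' else 80
    u,v=int(c[0]),int(c[1]); u=min(max(u,h),640-h); v=min(max(v,h),400-h)
    print('crop',u-h,v-h,h); ims.append(cv2.resize(p['image'][v-h:v+h,u-h:u+h],(400,400),interpolation=2))
cv2.imwrite('pics/c5.png',np.hstack(ims[:2])[:,:,::-1]);cv2.imwrite('pics/c5t.png',ims[2][:,:,::-1])
E
```

```text
t 8.1 tcp [0.5044 0.2239 0.3192] yawY 1.1292 d [ 0.0001 -0.0024  0.0008] OFF cm [-0.1119 -0.2116 -0.0788] TURN [-0.0031 -0.0013 -0.    ] q6 -2.7941528663853044 F [-0.3574  0.2836 -2.1714] w 0.017150240980661927
wrist tip [0.504  0.2235 0.1461] [315.2 187.5] hole [313.8 181.7] [(0.83, array([0.4955, 0.2318, 0.1097]))]
crop 233 105 80
side tip [0.504  0.2235 0.1461] [277.9 246.3] hole [279.1 256.8] [(0.89, array([0.4829, 0.2531, 0.1118]))]
crop 228 201 50
top tip [0.504  0.2235 0.1461] [239.1 208.4] hole [241.3 208.4] [(0.93, array([0.507 , 0.1961, 0.1176])), (0.33, array([ 0.4828, -0.2122,  0.0513]))]
crop 190 158 50
```

View pics/c5.png

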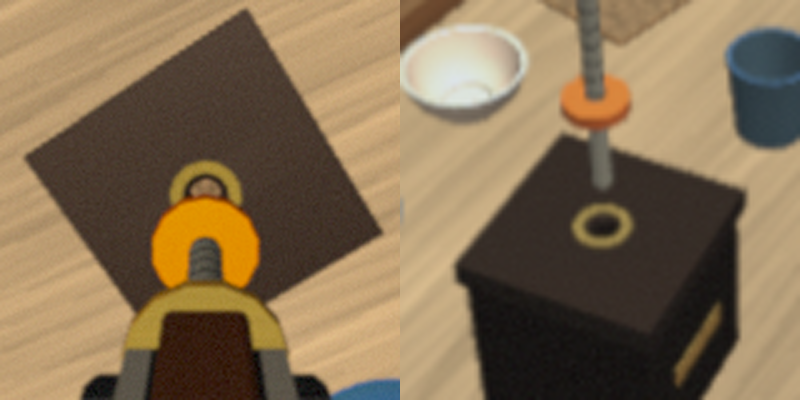

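```bash
python3 - <<'E'
from h import *
s=bot.read_state(); R=Ro.from_quat(s['ee_rot']); tip=s['eef_pos']+R.apply([0,0,.1731])
p=bot.grab_frame('wrist'); q=bot.grab_frame('side'); t=bot.grab_frame('top')
im=p['image']; hs=cv2.cvtColor(im,cv2.COLOR_RGB2HSV)
# brass ring / hole fit in wrist and side
def ring(P,box):
    u0,v0,u1,v1=box; h=cv2.cvtColor(P['image'],cv2.COLOR_RGB2HSV)[v0:v1,u0:u1].astype(int)
    m=(h[...,0]>18)&(h[...,0]<32)&(h[...,1]>80)&(h[...,2]>70); ys,xs=np.nonzero(m)
    return np.c_[xs+u0,ys+v0]
a=ring(q,(266,245,292,268)); hull=cv2.fitEllipse(cv2.convexHull(a.astype(np.float32))); print('side ring',len(a),hull)
print('side hole',atz(q,*hull[0],.115),'tipcol->',proj(q,tip),proj(q,[*tip[:2],.115]), 'moment',a.mean(0))
b=ring(p,(295,160,335,190)); print('wrist ring',len(b),b.min(0),b.max(0))
for v in range(b[:,1].min(),b[:,1].max()+1): r=b[b[:,1]==v][:,0]; print(v,r.min() if len(r) else 0,r.max() if len(r) else 0,end='; ')
# known: fit centre with projected ring circle r=15mm to outer points
from scipy.optimize import least_squares
edge=[]
for u in range(b[:,0].min()+2,b[:,0].max()-1):
    c=b[b[:,0]==u][:,1]
    if len(c): edge.append((u,c.min()-.5))
edge=np.array(edge)
def res(c): 
    return [np.hypot(*(atz(p,u,v,.115)[:2]-c))-.015 for u,v in edge]
f=least_squares(res,[.5045,.2215]); print('\nwrist hole',f.x,f.cost,len(edge),'tip',tip)
# side rod columns
for v in (236,240,244,246,248,250): print(v,q['image'][v,270:290].sum(1).tolist())
E
```

```text
side ring 113 ((278.32269287109375, 256.8180236816406), (11.68457317352295, 15.510931015014648), 91.00704956054688)
side hole [0.5058 0.2225 0.115 ] tipcol-> [277.3374 245.0484] [278.3033 257.2964] moment [278.3097 256.8496]
wrist ring 358 [300 167] [329 189]
167 312 312; 168 309 319; 169 307 322; 170 306 323; 171 305 324; 172 304 325; 173 302 326; 174 302 326; 175 302 327; 176 301 327; 177 301 328; 178 301 328; 179 300 328; 180 300 329; 181 300 328; 182 300 329; 183 300 329; 184 301 328; 185 301 329; 186 301 321; 187 305 324; 188 304 325; 189 302 326; 
wrist hole [0.5058 0.2221] 1.7441258350105163e-06 26 tip [0.505  0.2236 0.149 ]
236 [140, 145, 165, 184, 213, 266, 294, 317, 322, 382, 480, 505, 502, 498, 502, 505, 500, 498, 497, 493]
240 [139, 141, 138, 139, 163, 249, 292, 311, 312, 264, 176, 144, 137, 142, 150, 167, 186, 228, 308, 369]
244 [139, 140, 138, 136, 150, 240, 282, 305, 317, 302, 196, 147, 138, 135, 134, 135, 136, 133, 140, 136]
246 [136, 136, 136, 137, 141, 171, 220, 254, 251, 209, 153, 138, 137, 133, 134, 135, 139, 140, 134, 136]
248 [136, 137, 135, 132, 136, 137, 138, 143, 142, 138, 138, 138, 137, 137, 135, 136, 136, 145, 135, 138]
250 [134, 140, 135, 137, 136, 139, 139, 138, 136, 138, 139, 133, 135, 139, 134, 135, 137, 135, 136, 137]
```

Emit:
carry_out --series '[{"hand":-1,"offset":[-0.13,-0.08,0],"turn":[-0.003,-0.001,0]},{"hand":-1,"offset":[0,0,1],"turn":[0,0,0]},{"hand":-1,"offset":[0,0,1],"turn":[0,0,0]},{"hand":-1,"offset":[0,0,1],"turn":[0,0,0]},{"hand":-1,"offset":[0,0,0],"turn":[0,0,0]}]'

```text
time: 9.05
eef_pos: [0.5057, 0.2226, 0.2888]
ee_rot: [0.219, 0.976, 0.001, 0.001]
wrist_force: [-0.4, 0.8, -1.1]
gripper_width: 0.0172
```

```bash
python3 - <<'E'
from h import *
plan([.5058,.2223,.233],None)
s=bot.read_state(); R=Ro.from_quat(s['ee_rot']); tip=s['eef_pos']+R.apply([0,0,.1731]); print(tip)
E
```

```text
t 9.05 tcp [0.5057 0.2226 0.2888] yawY 1.1286 d [ 0.0001 -0.0003 -0.0558] OFF cm [-0.0167 -0.0384  5.5784] TURN [ 0.0029  0.0008 -0.    ] q6 -2.7911752637995124 F [-0.3694  0.8076 -1.0733] w 0.017219164714229584
[0.506  0.223  0.1157]
```

Emit:
carry_out --series '[{"hand":-1,"offset":[0,0,0.7],"turn":[0,0,0]},{"hand":-1,"offset":[0,0,0.7],"turn":[0,0,0]},{"hand":-1,"offset":[0,0,0.7],"turn":[0,0,0]},{"hand":-1,"offset":[0,0,0.7],"turn":[0,0,0]},{"hand":-1,"offset":[0,0,0.5],"turn":[0,0,0]}]'

```text
time: 9.55
eef_pos: [0.5058, 0.2227, 0.2533]
ee_rot: [0.219, 0.976, 0.001, 0.001]
wrist_force: [0.6, 0.1, -2.2]
gripper_width: 0.0176
```

Emit:
carry_out --series '[{"hand":-1,"offset":[0,0,0.3],"turn":[0,0,0]},{"hand":-1,"offset":[0,0,0.3],"turn":[0,0,0]},{"hand":-1,"offset":[0,0,0.3],"turn":[0,0,0]},{"hand":-1,"offset":[0,0,0.3],"turn":[0,0,0]},{"hand":-1,"offset":[0,0,0.2],"turn":[0,0,0]}]'

```text
time: 10.05
eef_pos: [0.506, 0.2227, 0.238]
ee_rot: [0.219, 0.976, 0.001, 0.001]
wrist_force: [-0.3, -0.3, 1.5]
gripper_width: 0.0178
```

Emit:
carry_out --series '[{"hand":-1,"offset":[0,0,0.1],"turn":[0,0,0]},{"hand":-1,"offset":[0,0,0.1],"turn":[0,0,0]},{"hand":-1,"offset":[0,0,0.1],"turn":[0,0,0]},{"hand":-1,"offset":[0,0,0.1],"turn":[0,0,0]},{"hand":-1,"offset":[0,0,0.1],"turn":[0,0,0]}]'

```text
time: 10.55
eef_pos: [0.506, 0.2226, 0.235]
ee_rot: [0.219, 0.976, 0.002, 0.002]
wrist_force: [-1.3, 0.6, 1.6]
gripper_width: 0.0175
```

Emit:
carry_out --series '[{"hand":-1,"offset":[0,0,0.1],"turn":[0,0,0]},{"hand":-1,"offset":[0,0,0.1],"turn":[0,0,0]},{"hand":-1,"offset":[0,0,0.1],"turn":[0,0,0]},{"hand":-1,"offset":[0,0,0],"turn":[0,0,0]},{"hand":-1,"offset":[0,0,0],"turn":[0,0,0]}]'

```text
time: 11.05
eef_pos: [0.506, 0.2226, 0.2316]
ee_rot: [0.219, 0.976, 0.002, 0.002]
wrist_force: [-1.1, 0.6, 1.6]
gripper_width: 0.0172
```

Emit:
carry_out --series '[{"hand":-1,"offset":[0,0,0.1],"turn":[0,0,0]},{"hand":-1,"offset":[0,0,0.1],"turn":[0,0,0]},{"hand":-1,"offset":[0,0,0.1],"turn":[0,0,0]},{"hand":-1,"offset":[0,0,0.1],"turn":[0,0,0]},{"hand":-1,"offset":[0,0,0.1],"turn":[0,0,0]}]'

```text
time: 11.55
eef_pos: [0.5061, 0.2226, 0.2264]
ee_rot: [0.219, 0.976, 0.002, 0.002]
wrist_force: [-1.7, 0.1, 1.6]
gripper_width: 0.0174
```

```bash
python3 -c "
from h import *
plan([.506,.2226,.233],None)"
```

```text
t 11.55 tcp [0.5061 0.2226 0.2264] yawY 1.1289 d [-0.0001 -0.      0.0066] OFF cm [ 0.0029  0.0003 -0.6591] TURN [ 0.0048  0.003  -0.    ] q6 -2.791275346755543 F [-1.6664  0.1241  1.6459] w 0.017421246343569858
```

Emit:
carry_out --series '[{"hand":-1,"offset":[0,0,0.1],"turn":[0.004,0.003,0]},{"hand":-1,"offset":[0,0,0.1],"turn":[0,0,0]},{"hand":-1,"offset":[0,0,0.1],"turn":[0,0,0]},{"hand":-1,"offset":[0,0,0.1],"turn":[0,0,0]},{"hand":-1,"offset":[0,0,0.1],"turn":[0,0,0]}]'

```text
time: 12.05
eef_pos: [0.5067, 0.2227, 0.2237]
ee_rot: [0.219, 0.976, 0.001, 0.001]
wrist_force: [-2.5, 0.1, 6.5]
gripper_width: 0.0174
```

Emit:
carry_out --series '[{"hand":-1,"offset":[0,0,0.1],"turn":[0,0,0]},{"hand":-1,"offset":[0,0,0.1],"turn":[0,0,0]},{"hand":-1,"offset":[0,0,0.1],"turn":[0,0,0]},{"hand":-1,"offset":[0,0,0],"turn":[0,0,0]},{"hand":-1,"offset":[0,0,0],"turn":[0,0,0]}]'

```text
time: 12.55
eef_pos: [0.5063, 0.2225, 0.2237]
ee_rot: [0.219, 0.976, 0.002, 0.002]
wrist_force: [-1.3, -0.1, 1.6]
gripper_width: 0.0174
```

Emit:
carry_out --series '[{"hand":-1,"offset":[0,0,0.1],"turn":[0,0,0]},{"hand":-1,"offset":[0,0,0.12],"turn":[0,0,0]},{"hand":-1,"offset":[0,0,0.15],"turn":[0,0,0]},{"hand":-1,"offset":[0,0,0.15],"turn":[0,0,0]},{"hand":-1,"offset":[0,0,0.15],"turn":[0,0,0]}]'

```text
time: 13.05
eef_pos: [0.5068, 0.2222, 0.2236]
ee_rot: [0.218, 0.976, 0.003, 0.005]
wrist_force: [-4.1, -0.1, 9.7]
gripper_width: 0.0171
```

```bash
python3 -c "
from h import *
plan([.506,.2226,.233],None)"
```

```text
t 13.05 tcp [0.5068 0.2222 0.2236] yawY 1.1305 d [-0.0008  0.0004  0.0094] OFF cm [ 0.0816  0.0118 -0.9399] TURN [ 0.0082  0.0078 -0.    ] q6 -2.790194595755341 F [-4.0995 -0.1142  9.7077] w 0.01711333108756616
```

Emit:
carry_out --series '[{"hand":-1,"offset":[0.05,0,-0.3],"turn":[0.008,0.008,0]},{"hand":-1,"offset":[0,0,-0.7],"turn":[0,0,0]},{"hand":-1,"offset":[0,0,-1],"turn":[0,0,0]},{"hand":-1,"offset":[0,0,-1],"turn":[0,0,0]},{"hand":-1,"offset":[0,0,-1],"turn":[0,0,0]}]'

```text
time: 13.55
eef_pos: [0.5061, 0.2223, 0.2627]
ee_rot: [0.219, 0.976, -0.002, -0.002]
wrist_force: [-0.0, 0.1, -1.0]
gripper_width: 0.0177
```

Emit:
carry_out --series '[{"hand":-1,"offset":[0,0,-1],"turn":[0,0,0]},{"hand":-1,"offset":[0,0,-1],"turn":[0,0,0]},{"hand":-1,"offset":[0,0,-1.5],"turn":[0,0,0]},{"hand":-1,"offset":[0,0,-2],"turn":[0,0,0]},{"hand":-1,"offset":[0,0,-2],"turn":[0,0,0]}]'

```text
time: 14.05
eef_pos: [0.5061, 0.2223, 0.3422]
ee_rot: [0.219, 0.976, -0.002, -0.002]
wrist_force: [0.6, 0.7, -1.3]
gripper_width: 0.0172
```

```bash
python3 - <<'E'
from h import *
plan([.4848,-.2145,.36],1.131)
s=bot.read_state(); R=Ro.from_quat(s['ee_rot']); tip=s['eef_pos']+R.apply([0,0,.1731])
q=bot.grab_frame('side'); p=bot.grab_frame('wrist')
for k in (0,.044,.0645,.0725,.135): print(k,proj(q,tip+[0,0,k]).round(1),proj(p,tip+[0,0,k]).round(1))
c=proj(q,tip+[0,0,.07]).astype(int); print(c)
a=q['image'][c[1]-40:c[1]+40,c[0]-40:c[0]+40]
b=p['image'][120:280,235:395]
cv2.imwrite('pics/c6.png',np.hstack([cv2.resize(x,(400,400),interpolation=2) for x in(a,b)])[:,:,::-1])
E
```

```text
t 14.05 tcp [0.5061 0.2223 0.3422] yawY 1.1301 d [-0.0213 -0.4368  0.0178] OFF cm [-16.6983 -40.4247  -1.6449] TURN [-0.0051 -0.004  -0.001 ] q6 -2.7879829142769963 F [ 0.6009  0.7329 -1.2583] w 0.017161323249438865
0 [277.2 237. ] [314.4 185.1]
0.044 [275.9 219.7] [314.2 197.2]
0.0645 [275.3 211.2] [314.1 204.4]
0.0725 [275.  207.8] [314.  207.5]
0.135 [272.9 180. ] [313.5 241. ]
[275 208]
```

View pics/c6.png

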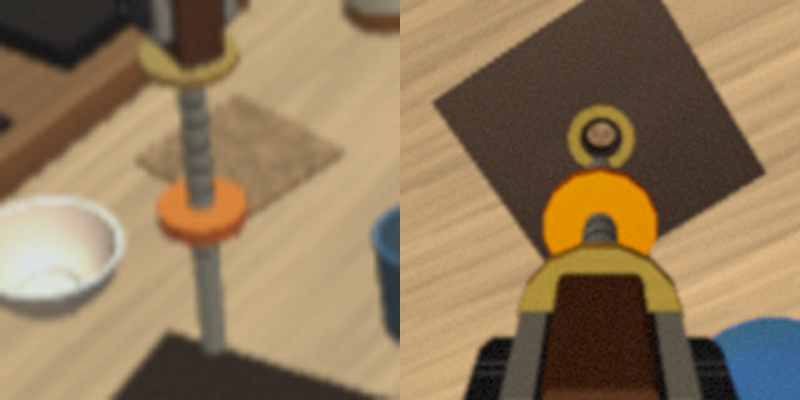

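Emit:
carry_out --series '[{"hand":-1,"offset":[0,0,-1.8],"turn":[-0.005,-0.004,0]},{"hand":-1,"offset":[-1,-2.5,0],"turn":[0,0,0]},{"hand":-1,"offset":[-1.6,-4,0],"turn":[0,0,0]},{"hand":-1,"offset":[-1.6,-4,0],"turn":[0,0,0]},{"hand":-1,"offset":[-1.6,-4,0],"turn":[0,0,0]}]'

```text
time: 14.65
eef_pos: [0.4969, 0.0671, 0.3592]
ee_rot: [0.215, 0.977, 0.001, -0.001]
wrist_force: [1.5, -0.8, -0.2]
gripper_width: 0.0174
```

Emit:
carry_out --series '[{"hand":-1,"offset":[-1.6,-4,0],"turn":[0,0,0]},{"hand":-1,"offset":[-1.6,-4,0],"turn":[0,0,0]},{"hand":-1,"offset":[-1.6,-4,0],"turn":[0,0,0]},{"hand":-1,"offset":[-1.6,-4,0],"turn":[0,0,0]},{"hand":-1,"offset":[-1.6,-4,0],"turn":[0,0,0]}]'

```text
time: 15.15
eef_pos: [0.4831, -0.1557, 0.3571]
ee_rot: [0.213, 0.977, 0.002, -0.001]
wrist_force: [0.3, -0.0, -1.4]
gripper_width: 0.017
```

```bash
python3 - <<'E'
from h import *
plan([.4848,-.2145,.34],1.131)
E
```

```text
t 15.15 tcp [ 0.4831 -0.1557  0.3571] yawY 1.1411 d [ 0.0017 -0.0588 -0.0171] OFF cm [-2.6076 -5.2783  1.6915] TURN [ 0.0028 -0.0025  0.0101] q6 -2.084564600559981 F [ 0.3127 -0.0038 -1.4091] w 0.01696032534656272
```

Emit:
carry_out --series '[{"hand":-1,"offset":[-1.3,-2.6,0],"turn":[0,0,0]},{"hand":-1,"offset":[-1.1,-2.2,0],"turn":[0.003,-0.002,0.01]},{"hand":-1,"offset":[0,0,2.5],"turn":[0,0,0]},{"hand":-1,"offset":[0,0,3],"turn":[0,0,0]},{"hand":-1,"offset":[0,0,3],"turn":[0,0,0]}]'

```text
time: 15.65
eef_pos: [0.4837, -0.2182, 0.2717]
ee_rot: [0.223, 0.975, -0.0, 0.002]
wrist_force: [0.1, 0.1, -1.9]
gripper_width: 0.0172
```

Emit:
carry_out --series '[{"hand":-1,"offset":[0,0,0],"turn":[0,0,0]},{"hand":-1,"offset":[0,0,0],"turn":[0,0,0]},{"hand":-1,"offset":[0,0,0],"turn":[0,0,0]},{"hand":-1,"offset":[0,0,0],"turn":[0,0,0]},{"hand":-1,"offset":[0,0,0],"turn":[0,0,0]}]'

```text
time: 16.15
eef_pos: [0.4832, -0.2179, 0.2716]
ee_rot: [0.223, 0.975, -0.0, 0.001]
wrist_force: [-0.1, -1.0, -1.4]
gripper_width: 0.0174
```

```bash
python3 - <<'E'
from h import *
plan([.4848,-.2145,.24],1.131)
s=bot.read_state(); R=Ro.from_quat(s['ee_rot']); tip=s['eef_pos']+R.apply([0,0,.1731])
q=bot.grab_frame('side'); p=bot.grab_frame('wrist')
print('tip',tip,proj(q,tip),proj(p,tip),'hole',proj(q,[.4848,-.2145,.048]),proj(p,[.4848,-.2145,.048]))
c=proj(q,tip).astype(int); d=proj(p,tip).astype(int); print(c,d)
a=q['image'][c[1]-25:c[1]+25,c[0]-25:c[0]+25]
b=p['image'][d[1]-50:d[1]+50,d[0]-50:d[0]+50]
cv2.imwrite('pics/c7.png',np.hstack([cv2.resize(x,(400,400),interpolation=2) for x in(a,b)])[:,:,::-1])
E
```

```text
t 16.15 tcp [ 0.4832 -0.2179  0.2716] yawY 1.1215 d [ 0.0016  0.0034 -0.0316] OFF cm [0.0082 0.3785 3.1555] TURN [-0.0002  0.002  -0.0095] q6 -1.9767252368976813 F [-0.0812 -1.0173 -1.4042] w 0.017389010064153533
tip [ 0.4835 -0.2181  0.0985] [379.8822 168.1576] [315.2722 187.2895] hole [377.3674 183.7089] [318.7364 176.0796]
[379 168] [315 187]
```

View pics/c7.png

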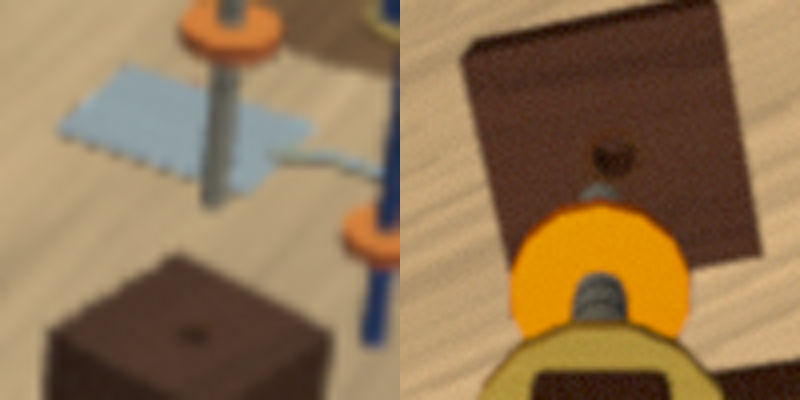

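Emit:
carry_out --series '[{"hand":-1,"offset":[0,0.36,0],"turn":[0,0.002,-0.009]},{"hand":-1,"offset":[0,0,1],"turn":[0,0,0]},{"hand":-1,"offset":[0,0,1],"turn":[0,0,0]},{"hand":-1,"offset":[0,0,1],"turn":[0,0,0]},{"hand":-1,"offset":[0,0,0],"turn":[0,0,0]}]'

```text
time: 16.75
eef_pos: [0.4848, -0.214, 0.2383]
ee_rot: [0.218, 0.976, 0.0, -0.0]
wrist_force: [0.7, -1.0, -1.4]
gripper_width: 0.0171
```

```bash
python3 - <<'E'
from h import *
plan([.4848,-.2146,.181],1.131)
s=bot.read_state(); R=Ro.from_quat(s['ee_rot']); print('tip',s['eef_pos']+R.apply([0,0,.1731]))
E
```

```text
t 16.75 tcp [ 0.4848 -0.214   0.2383] yawY 1.1317 d [ 0.     -0.0006 -0.0573] OFF cm [-0.0346 -0.0539  5.733 ] TURN [ 0.0002 -0.001   0.0007] q6 -1.9736947223808667 F [ 0.6879 -1.0027 -1.3721] w 0.017081912597829537
tip [ 0.4846 -0.2139  0.0652]
```

Emit:
carry_out --series '[{"hand":-1,"offset":[-0.03,-0.05,0.6],"turn":[0,0,0]},{"hand":-1,"offset":[0,0,0.6],"turn":[0,0,0]},{"hand":-1,"offset":[0,0,0.5],"turn":[0,0,0]},{"hand":-1,"offset":[0,0,0.4],"turn":[0,0,0]},{"hand":-1,"offset":[0,0,0.4],"turn":[0,0,0]}]'

```text
time: 17.25
eef_pos: [0.4848, -0.2149, 0.2115]
ee_rot: [0.218, 0.976, -0.0, -0.0]
wrist_force: [0.3, 0.8, -1.3]
gripper_width: 0.0177
```

```bash
python3 -c "
from h import *
plan([.4848,-.2146,.181],1.131)"
```

```text
t 17.25 tcp [ 0.4848 -0.2149  0.2115] yawY 1.1314 d [ 0.      0.0003 -0.0305] OFF cm [0.0074 0.0295 3.0461] TURN [-0.0002 -0.0007  0.0004] q6 -1.9724568108354363 F [ 0.3273  0.834  -1.3338] w 0.017749428139428047
```

Tip is about 10 mm inside the bore with no contact force; continuing down.

Emit:
carry_out --series '[{"hand":-1,"offset":[0,0,0.5],"turn":[0,0,0]},{"hand":-1,"offset":[0,0,0.5],"turn":[0,0,0]},{"hand":-1,"offset":[0,0,0.5],"turn":[0,0,0]},{"hand":-1,"offset":[0,0,0.5],"turn":[0,0,0]},{"hand":-1,"offset":[0,0,0.4],"turn":[0,0,0]}]'

```text
time: 17.75
eef_pos: [0.4848, -0.2149, 0.1856]
ee_rot: [0.218, 0.976, -0.0, -0.0]
wrist_force: [0.5, -0.0, -1.5]
gripper_width: 0.0174
```

Emit:
carry_out --series '[{"hand":-1,"offset":[0,0,0.2],"turn":[0,0,0]},{"hand":-1,"offset":[0,0,0.1],"turn":[0,0,0]},{"hand":-1,"offset":[0,0,0.1],"turn":[0,0,0]},{"hand":-1,"offset":[0,0,0.1],"turn":[0,0,0]},{"hand":-1,"offset":[0,0,0.1],"turn":[0,0,0]}]'

```text
time: 18.25
eef_pos: [0.485, -0.2152, 0.181]
ee_rot: [0.218, 0.976, -0.0, 0.001]
wrist_force: [-2.1, 2.2, 5.3]
gripper_width: 0.0176
```

Emit:
carry_out --series '[{"hand":-1,"offset":[0,0,0],"turn":[0,0,0]},{"hand":1,"offset":[0,0,0],"turn":[0,0,0]},{"hand":1,"offset":[0,0,0],"turn":[0,0,0]},{"hand":1,"offset":[0,0,0],"turn":[0,0,0]},{"hand":1,"offset":[0,0,0],"turn":[0,0,0]}]'

```text
time: 18.75
eef_pos: [0.4855, -0.2153, 0.1807]
ee_rot: [0.218, 0.976, -0.0, 0.001]
wrist_force: [0.2, -0.3, -1.1]
gripper_width: 0.0746
```

Emit:
carry_out --series '[{"hand":1,"offset":[0,0,0],"turn":[0,0,0]},{"hand":1,"offset":[0,0,0],"turn":[0,0,0]},{"hand":1,"offset":[0,0,0],"turn":[0,0,0]},{"hand":1,"offset":[0,0,-1],"turn":[0,0,0]},{"hand":1,"offset":[0,0,-2],"turn":[0,0,0]}]'

```text
time: 19.25
eef_pos: [0.4842, -0.215, 0.2089]
ee_rot: [0.218, 0.976, -0.0, -0.001]
wrist_force: [-0.9, -0.2, 0.8]
gripper_width: 0.0856
```

Emit:
carry_out --series '[{"hand":1,"offset":[0,0,-3],"turn":[0,0,0]},{"hand":1,"offset":[0,0,-3],"turn":[0,0,0]},{"hand":1,"offset":[0,0,-3],"turn":[0,0,0]},{"hand":1,"offset":[0,0,-2],"turn":[0,0,0]},{"hand":1,"offset":[0,0,0],"turn":[0,0,0]}]'

```text
time: 19.75
eef_pos: [0.4842, -0.2157, 0.3301]
ee_rot: [0.218, 0.976, -0.001, 0.002]
wrist_force: [0.2, 0.7, 0.2]
gripper_width: 0.0854
```

```bash
python3 - <<'E'
from h import *
q=bot.grab_frame('side'); p=bot.grab_frame('wrist')
g=np.array([.4846,-.2147,.008])
for k in (.0645,.0725,.135,.19): print(k,proj(q,g+[0,0,k]).round(1))
c=proj(q,g+[0,0,.09]).astype(int); print(c)
a=q['image'][c[1]-50:c[1]+50,c[0]-50:c[0]+50]; b=p['image'][80:280,220:420]
cv2.imwrite('pics/c8.png',np.hstack([cv2.resize(x,(400,400),interpolation=2) for x in(a,b)])[:,:,::-1])
E
```

```text
0.0645 [378.2 176.5]
0.0725 [378.4 174.1]
0.135 [380.4 154.6]
0.19 [382.2 136.5]
[378 168]
```

View pics/c8.png

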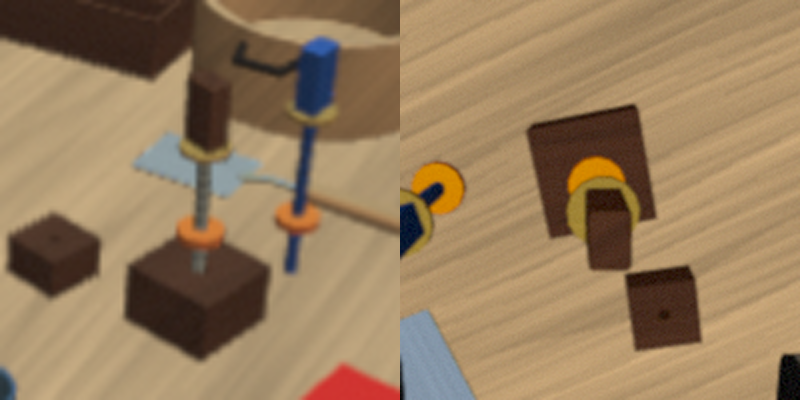

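```bash
python3 -c "
from h import *
print(bot.hand_in())"
```

```text
the job is handed in; nothing more can be done
None
```

I measured the coasters at about 64–65 mm below the top of the lid. The gauge is back in its stand and the job is handed in, at about 20 s of the 58 s allowed.

- **Which things:** I used the brown-grip gauge and the larger dark stand. The blue gauge, red stand and small dark stand were left alone.
- **Measurement:** I lowered the gauge through the brass-ringed hole and pressed. Under repeated pushes reading up to about 10 N, the height did not change by more than 0.1 mm, so the tip was firmly stopped. I then drew it straight out.
- **Marker:** The side picture after drawing out shows the marker's underside about 64.5 mm above the tip, which agrees with the depth from the arm's position.
- **Stand:** The gauge stopped on the bottom of its hole at 0.181 m, the same tool height as when I first gripped it. I let go and backed off 15 cm. The last pictures show it upright and home, with the marker where the lid left it to within about a pixel. The other things I could see near the stand looked undisturbed. The caddy end was not in those last pictures.
- **Disagreements:** The network's hole position in the side view was about 3 cm off, so I used my own fit to the ring instead. The side and wrist fits agreed to under 1 mm. The network's stand positions were also scattered by about 1 cm. While pressing, there was a side load of about 4 N from a slight tilt, which I removed before drawing out.

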